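# Gauge a returned oil tin

### The job

Check the returned oil tin (the low, oblong one) on the slide gauge: slide the jaw open, stand the tin upright in the middle of the bed with its wide way along the gauge, and let go of it. Then slide the jaw shut on the tin until the tin gently pushes the sprung anvil part of the way in, not to its stop, and leave it nipped there. Leave the other tin, the bottle and the jar where they are, and do not tip the oil tin over or crush it.

Things in the scene. Friction and masses are not known exactly. Their poses are not given: they have to be found in the camera images.
- tin_mid (a point): The oil tin: plain bare-metal oblong tin, 90 mm wide along its own y, 50 mm deep (x), body 100 mm high, empty (about 0.2 kg); black screw cap (26 mm across, 14 mm high) on top, 26 mm off the middle towards +y. Point: centre of the body, 50 mm above its underside; z up. It stands on the table to the left or right of the gauge (the tall tin on the other side).
- bed (a point): Slide gauge, a big caliper fixed to the table. Point: on top of its bed (25 mm above the table), on the centre line, 60 mm along +y from the anvil's rest face. y runs along the gauge from anvil to jaw; x across it (bed 110 mm wide); z up. Behind the anvil (-y) stands its housing, 90 mm wide, 91 mm high. The bed ends 170 mm on the +y side. Between anvil and jaw it is clear.
- jaw (a joint): Moving jaw: distance in m from the anvil's rest face to the jaw's face (0 shut, 0.14 fully open). Starts too narrow for the tin. Slides along the gauge's y with about 6 N friction, stays where left. Jaw plate 70 mm wide, top 89 mm above the table, face flat and upright; behind it a low carriage (100 mm wide, top 47 mm above the table) reaches 90 mm back from the face.
- jaw_grip (a point): The jaw's grip post: black square upright post, 26 x 26 mm, on the carriage, its top 129 mm above the table, free above the carriage. The point lies on the post's axis, 110 mm above the table and 65 mm on the +y side of the jaw's face. Axes as the gauge's.
- jaw_face (a point): Centre of the moving jaw's flat face, 58 mm above the table. Axes as the gauge's; the face looks to -y.
- anvil (a joint): The sprung anvil: how far in m it has been pushed back (towards -y of the gauge) from rest; 0 at rest, stop at 0.012. Soft spring, about 0.4 N per mm. With the tin nipped square, jaw value = 0.090 minus this value. A rod on it comes out at the back of the housing as it is pushed.
- anvil_face (a point): Centre of the anvil's flat face (70 mm wide plate, top 89 mm above the table), 58 mm above the table. Axes as the gauge's; the face looks to +y, towards the jaw.
- tall_tin_mid (a point): The other tin, to be left alone: plain bare-metal square tin, 60 x 60 mm, 150 mm high with a black cap of 14 mm in the middle of its top. The point is the centre of its body, 75 mm up.
- bottle: Dark green bottle beyond the gauge, 64 mm across, 240 mm high, to be left alone. Origin at the centre of its underside.
- jar: Clear glass jar with a steel lid beyond the gauge, 72 mm across, 90 mm high, to be left alone. Origin at the centre of its underside.

How it is judged (in metres and radians):
On the way, in this order (a step that is already met when the one before it is completed fails the run):
1. the oil tin stands upright on the bed between anvil and jaw, wide way along the gauge, and has been let go (x of tin_mid in the frame of bed between -0.025 and 0.025 m and y of tin_mid in the frame of bed between -0.03 and 0.05 m and z of tin_mid in the frame of bed between 0.045 and 0.055 m and angle between tin_mid's own z axis and vertical below 0.1 rad and angle between the y axis of tin_mid and the y axis of bed, either way round below 0.3 rad and contact force between the fingers and tin below 0.1 N), for 0.2 s.
2. the jaw is slid shut on the tin until the tin pushes the sprung anvil in by 2 to 10 mm (contact force between each of jaw, anvil and tin above 0.3 N and value of joint anvil between 0.002 and 0.01 m and y of jaw_face in the frame of anvil_face below 0.0935 m), for 0.2 s.
At the end, for the whole second after the job is handed in: The oil tin stands upright on the bed (within 27 mm of its centre line, within 0.08 rad of square), nipped across its 90 mm width: jaw face and anvil face at most 93.5 mm apart and the anvil pushed in by 2 to 10 mm; jaw and tin at rest (value of joint anvil between 0.002 and 0.01 m and y of jaw_face in the frame of anvil_face below 0.0935 m and x of tin_mid in the frame of bed between -0.027 and 0.027 m and z of tin_mid in the frame of bed between 0.045 and 0.055 m and angle between tin_mid's own z axis and vertical below 0.06 rad and angle between the y axis of tin_mid and the y axis of bed, either way round below 0.08 rad and velocity of joint jaw between -0.003 and 0.003 m/s and linear speed of tin below 0.01 m/s); the robot touches nothing.
It fails at once if the oil tin is crushed: more than 20 N between it and the anvil or the jaw (contact force between any of anvil, jaw and tin above 20 N).
It fails at once if the oil tin is tipped over (angle between tin_mid's own z axis and vertical above 0.6 rad).
It fails at once if the other tin, the bottle or the jar is moved by more than 30 mm (distance of any of tall_tin_mid, bottle, jar from where it was at the start of the episode above 0.03 m).
It also fails if it takes over 58 s, if anything falls off the work surface, if the arm or the gripper's body presses on something with over 40 N, if the wrist force passes 120 N, or if a joint passes its speed limit or range.

### The arm

A 7-joint arm with a two-finger parallel gripper is mounted at the origin on the work surface. World frame = base frame: x ahead of the robot, y to its left, z up, the work surface at z = 0. Lengths are in mm, angles in degrees, forces in N, time in s.
With the tool pointing down it reaches from about 400 to 850 mm from the base axis. Payload 4.4 kg.
Tool frame: the origin (TCP) lies at the very end of the fingers, on their centre line; the grasp point (between the pads) lies 19 mm behind it (manip.tcp_to_grasp is the distance from the TCP to the grasp point, in mm); z points along the fingers, y is the line along which they close (so a half turn about z gives the same grasp; the last joint's range is limited). The gripper opens to 94 mm and grips with 3 to 60 N. Pads are 16 mm wide; open, the fingers measure 119 mm over their backs; the gripper's body (75 mm by 177 mm) begins 78 mm behind the grasp point.
Start: joints at [72.548, 36.005, 2.206, 86.941, -1.547, 57.084, -1.146], TCP at [153.777, -631.562, 205.478] pointing down, gripper open.
Joint ranges: [-175.42, 175.42], [-21.48, 121.26], [-71.46, 75.88], [10.55, 141.38], [-63.04, 243.04], [13.31, 113.54], [-168.57, 168.57]. Speed limits (degrees/s): [147.25, 147.25, 180, 180, 180, 180, 180].

### API

Orientations are given as [roll, pitch, yaw] about the fixed x, y, z axes, in that order (R = Rz(yaw) Ry(pitch) Rx(roll)).
In Python, from cell import manip gives the robot as it stands.
- The arm moves only by the tool apply_moves, never from a script. Its arguments are lists of equal length, an entry for each row: "dp": the shift along the tool's x, y, z each as a share of 0.12 m, from -1 to 1, a list of three; "twist": the turn, a rotation vector about the tool's x, y, z each as a share of pi/2 rad, from -1 to 1, a list of three; "fingers": the closure, from 0 (fully open) to 1 (shut). A call has 1 to 20 rows; each row is the pose to reach, as a shift and turn from the pose commanded when the call began, along the tool's axes at that moment; what a row does not reach only later rows make up. A row lasts 1/12 s, in which the tool goes at most 41.7 mm and 7.16 degrees, less where a joint would pass 70% of its speed; a pose out of reach is approached as far as the arm can. A call with a number of a shift or a turn outside -1 to 1 is refused whole. A call with a gripper value outside its range is refused whole. The fingers move at their own pace and stop on an object; the grip force is fixed at half the most. Time passes only in rows, so rows that repeat a pose let the fingers close. It gives the time, the measured TCP pose, the force, the opening and the grip force at its end, in the units of the state.
- manip.get_obs(): the state, without advancing time (a new reading comes with each control period).
- manip.read_camera(name): name is "scene" or "top" or "wrist"; returns a dict with "color" (384x512x3 uint8, blue, green, red), "depth" (384x512 float32, mm along the optical axis (not along the pixel's ray), 0 where there is no reading), "camera_matrix" (3x3 intrinsics, pixels), "R" (3x3) and "t" (3): a world point X has camera coordinates R X + t. Camera axes: x right, y down, z forward; pixel columns grow to the right and rows downward; lengths in mm; the calibration is good to about 2 mm. A picture is of the moment at which its call begins.
- manip.sign_off(): hands the job in; it is judged then, once.
Trained networks look in the newest picture that a camera, given by its name, has taken for a name from the list of things; names that differ only in an ending like _2 or _b are one class to them, and where a whole thing is asked for, a point or a joint stands for the part that bears it (a point fixed in the world has none). Each returns a list of dicts, best first, with "p" (0 to 1); they miss things now and then, are a little off and sometimes report something else, mostly with a low value. They report only what shows in the picture. A call takes as long as a camera call.
- manip.search_frame(camera, name): "box" ([left, top, width, height] in pixels, round what is visible of it).
- manip.place_of(camera, name): "location" ([column, row] in pixels: a listed point, or the origin of a listed thing).
The state is a dict: "clock": time; "joint_pos": joint angles; "qd": joint speeds; "effort": joint torques, N m; "eef_pos": TCP position; "eef_rot": TCP orientation; "force": force on the tool from outside, world axes, zero at the start; "ft_torque": the same for the moment, N m; "finger_gap": opening from 0.0 (shut) to 1.0 (fully open); "grasp_force": force on a finger pad.
Only numpy, scipy, OpenCV 4.12 (cv2) and the standard library are available. Lean on these libraries where they do the work, as an engineer would, in place of code of your own. Each camera call takes 0.05 s, during which the arm holds its last target. There are 200 camera calls.

## Working session

There is one attempt and no reset: what is moved stays moved. The work goes in short steps, Python scripts to look and compute and a tool call to move; the robot and the scene stay as the last step left them, time stands still between calls to the robot, and variables do not carry over. Pictures are saved under pics/ and viewed, at most 10 in all, crops included, and the job is handed in when it is done.

Besides the shell and the picture viewer there is one more tool, called after "Call:" in YAML: its name, and indented under it one key for each argument. apply_moves: Moves the arm, as the interface text tells. Shift numbers are shares of 0.12 m and turn numbers shares of pi/2 rad, none past 1 either way. Its arguments: {"type":"object","properties":{"dp":{"type":"array"},"twist":{"type":"array"},"fingers":{"type":"array"}},"required":["dp","twist","fingers"]}

```bash
mkdir -p pics
cat > h.py <<'E'
import numpy as np, cv2
from cell import manip
from scipy.spatial.transform import Rotation as Ro
def cam(n):
    c=manip.read_camera(n); c['R']=np.array(c['R']);c['t']=np.array(c['t']);c['K']=np.array(c['camera_matrix']); return c
def cloud(c):
    d=c['depth'];v,u=np.mgrid[:384,:512];K=c['K']
    p=np.stack([(u-K[0,2])/K[0,0]*d,(v-K[1,2])/K[1,1]*d,d],-1)
    w=(p-c['t'])@c['R']; w[d<=0]=np.nan; return w
def onplane(c,px,z):
    r=c['R'].T@np.linalg.solve(c['K'],[px[0],px[1],1.]); o=-c['R'].T@c['t']; return o+r*(z-o[2])/r[2]
E
python3 - <<'E'
from h import *
o=manip.get_obs();print({k:np.round(o[k],2).tolist() for k in o})
H=dict(tin_mid=50,bed=25,jaw_grip=110,jaw_face=58,anvil_face=58,tall_tin_mid=75,bottle=0,jar=0)
ims=[]
for n in['top','scene']:
    c=cam(n);w=cloud(c);ims.append(c['color'])
    np.savez(n+'.npz',w=w,color=c['color'])
    for k,z in H.items():
        for r in manip.place_of(n,k)[:2]:
            print(n,k,round(r['p'],2),np.round(r['location']),np.round(onplane(c,r['location'],z)))
cv2.imwrite('pics/a.png',cv2.resize(np.vstack(ims),(450,600)) if 0 else np.hstack(ims)[:, :][::1,::1] if 0 else cv2.resize(np.hstack(ims),(800,300)))
cv2.imwrite('pics/top.png',ims[0])
E
```

```text
{'clock': 0.0, 'joint_pos': [72.55, 36.06, 2.2, 86.99, -1.55, 57.08, -1.15], 'qd': [-0.02, -0.03, 0.06, -0.0, -0.05, 0.0, 0.11], 'effort': [0.0, -54.97, 1.14, -18.66, -0.05, 0.02, 0.0], 'eef_pos': [153.6, -630.93, 204.59], 'eef_rot': [-179.9, 0.0, 13.68], 'force': [-0.15, -0.13, -0.2], 'ft_torque': [0.01, -0.06, -0.01], 'grasp_force': 0.0, 'finger_gap': 1.0}
top tin_mid 0.78 [120. 251.] [469. 372.  50.]
top bed 0.86 [263. 237.] [515. -48.  25.]
top jaw_grip 0.57 [242. 226.] [536.  14. 110.]
top jaw_face 0.61 [263. 232.] [526. -45.  58.]
top anvil_face 0.75 [285. 237.] [ 511. -109.   58.]
top tall_tin_mid 0.73 [365. 240.] [ 499. -340.   75.]
top bottle 0.65 [316. 160.] [ 762. -215.    0.]
top jar 0.58 [252. 155.] [781. -14.   0.]
scene tin_mid 0.88 [412. 234.] [467. 362.  50.]
scene bed 0.77 [262. 180.] [513. -48.  25.]
scene jaw_grip 0.95 [278. 166.] [531.  18. 110.]
scene jaw_face 0.88 [262. 169.] [510. -51.  58.]
scene anvil_face 0.63 [248. 163.] [ 513. -101.   58.]
scene anvil_face 0.18 [192. 240.] [820.  18.  58.]
scene tall_tin_mid 0.8 [194. 127.] [ 497. -343.   75.]
scene bottle 0.87 [154. 203.] [ 758. -218.    0.]
scene bottle 0.26 [248. 164.] [ 451. -158.    0.]
scene jar 0.62 [193. 239.] [780. -33.   0.]
```

View pics/a.png

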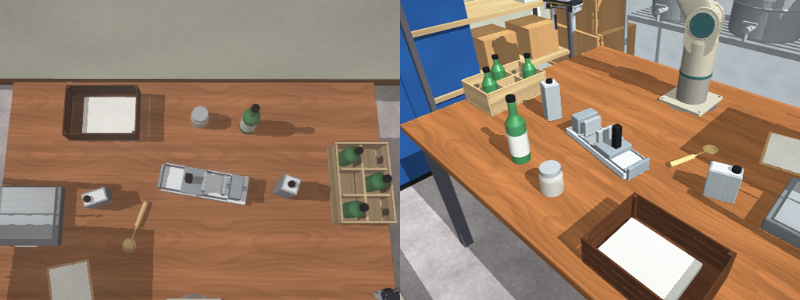

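View pics/top.png

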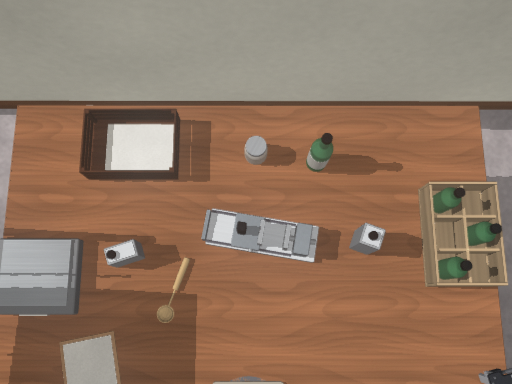

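The top view shows the gauge at about (260,235) with its anvil on the right. The oil tin is at (122,252) with its cap towards the left, and the tall tin is at (370,238). Next I'll refine these positions with depth.

Run:
```python
from h import *
for n in['top','scene']:
    w=np.load(n+'.npz')['w'];P=w.reshape(-1,3);C=np.load(n+'.npz')['color'].reshape(-1,3)
    def near(x,y,r,z0,z1): return (np.hypot(P[:,0]-x,P[:,1]-y)<r)&(P[:,2]>z0)&(P[:,2]<z1)
    m=near(468,368,90,92,108);q=P[m]
    print(n,'tin top',len(q),np.round(q.mean(0)),cv2.minAreaRect(q[:,:2].astype(np.float32)))
    m=near(468,368,90,109,125);q=P[m];print(' cap',len(q),np.round(q.mean(0),1) if len(q) else '')
    m=near(533,15,50,118,140);q=P[m];print(' post',len(q),np.round(q.mean(0),1),cv2.minAreaRect(q[:,:2].astype(np.float32)))
    m=near(512,-60,160,80,100);q=P[m];print(' 80-100',len(q),cv2.minAreaRect(q[:,:2].astype(np.float32)))
    m=near(512,-40,190,12,100);q=P[m];print(' gauge',len(q),cv2.minAreaRect(q[:,:2].astype(np.float32)))
    m=near(512,-40,190,12,35);q=P[m];print(' bed',len(q),cv2.minAreaRect(q[:,:2].astype(np.float32)))
```

```text
top tin top 494 [464. 355. 100.] ((463.29388427734375, 360.073974609375), (50.22486877441406, 90.57672882080078), 18.287290573120117)
 cap 64 [455.6 383.8 113.9]
 post 85 [532.3  18.6 128. ] ((532.3665161132812, 19.25564193725586), (25.54743003845215, 26.116254806518555), 87.101806640625)
 80-100 743 ((519.7222900390625, -77.40521240234375), (212.1039276123047, 90.9666748046875), 78.12788391113281)
 gauge 4053 ((472.40301513671875, -33.88630676269531), (348.41802978515625, 240.82803344726562), 86.18351745605469)
 bed 2263 ((472.31866455078125, -35.15057373046875), (345.8838806152344, 240.82803344726562), 86.18351745605469)
scene tin top 632 [472. 362. 100.] ((463.4942626953125, 362.0969543457031), (53.72564697265625, 90.05060577392578), 17.228872299194336)
 cap 83 [456.4 387.  112.9]
 post 95 [536.6  23.5 125.7] ((533.7135620117188, 20.8670654296875), (28.933963775634766, 25.508472442626953), 79.41720581054688)
 80-100 670 ((517.8783569335938, -72.42189025878906), (219.8057861328125, 90.80692291259766), 79.24421691894531)
 gauge 4099 ((522.0040893554688, -32.809051513671875), (342.25335693359375, 116.31326293945312), 80.15696716308594)
 bed 1763 ((524.36474609375, -33.244140625), (342.6468200683594, 112.45079803466797), 80.49449920654297)
```

Call:
apply_moves:
  dp:
    - [0.41, -0.41, -0.21]
    - [0.82, -0.83, -0.42]
    - [0.82, -0.83, -0.42]
    - [0.82, -0.83, -0.42]
  twist:
    - [0, 0, 0]
    - [0, 0, 0]
    - [0, 0, 0]
    - [0, 0, 0]
  fingers: [0, 0, 0, 0]

```text
clock: 1.23
eef_pos: [228.9, -508.1, 257.2]
eef_rot: [-180.0, -0.1, 13.9]
force: [0.1, 0.6, -0.1]
finger_gap: 0.999
grasp_force: 0.0
```

Call:
apply_moves:
  dp:
    - [0.82, -0.83, 0]
    - [0.82, -0.83, 0]
    - [0.82, -0.83, 0]
    - [0.82, -0.83, 0]
  twist:
    - [0, 0, 0]
    - [0, 0, 0]
    - [0, 0, 0]
    - [0, 0, 0]
  fingers: [0, 0, 0, 0]

```text
clock: 1.57
eef_pos: [301.2, -385.8, 256.2]
eef_rot: [-179.9, -0.1, 14.1]
force: [-0.0, -0.4, 0.5]
finger_gap: 1.001
grasp_force: 0.0
```

Call:
apply_moves:
  dp:
    - [0.82, -0.83, 0]
    - [0.82, -0.83, 0]
    - [0.82, -0.83, 0]
    - [0.82, -0.83, 0]
  twist:
    - [0, 0, 0]
    - [0, 0, 0]
    - [0, 0, 0]
    - [0, 0, 0]
  fingers: [0, 0, 0, 0]

```text
clock: 1.9
eef_pos: [373.0, -265.9, 256.2]
eef_rot: [-179.9, -0.1, 14.1]
force: [0.4, 0.9, 0.3]
finger_gap: 1.004
grasp_force: 0.0
```

Call:
apply_moves:
  dp:
    - [0.82, -0.83, 0]
    - [0.82, -0.83, 0]
    - [0.82, -0.83, 0]
    - [0.82, -0.83, 0]
  twist:
    - [0, 0, 0]
    - [0, 0, 0]
    - [0, 0, 0]
    - [0, 0, 0]
  fingers: [0, 0, 0, 0]

```text
clock: 2.23
eef_pos: [445.1, -145.5, 256.3]
eef_rot: [-179.9, -0.2, 14.1]
force: [-0.8, -0.1, -0.2]
finger_gap: 1.001
grasp_force: 0.0
```

Call:
apply_moves:
  dp:
    - [0.82, -0.83, 0]
    - [0.82, -0.83, 0]
    - [0.82, -0.83, 0]
    - [0.82, -0.83, 0]
    - [0.82, -0.83, 0]
    - [0.82, -0.83, 0]
    - [0.82, -0.83, 0]
    - [0.82, -0.83, 0]
    - [0.82, -0.83, 0]
    - [0.82, -0.83, 0]
    - [0.82, -0.83, 0]
  twist:
    - [0, 0, -0.73]
    - [0, 0, -0.73]
    - [0, 0, -0.73]
    - [0, 0, -0.73]
    - [0, 0, -0.73]
    - [0, 0, -0.73]
    - [0, 0, -0.73]
    - [0, 0, -0.73]
    - [0, 0, -0.73]
    - [0, 0, -0.73]
    - [0, 0, -0.73]
  fingers: [0, 0, 0, 0, 0, 0, 0, 0, 0, 0, 0]

```text
clock: 3.15
eef_pos: [514.0, -31.5, 255.9]
eef_rot: [180.0, -0.0, 79.2]
force: [0.7, -0.7, -0.4]
finger_gap: 0.997
grasp_force: 0.0
```

Run:
```python
from h import *
c=cam('wrist');w=cloud(c);np.savez('w1.npz',w=w,color=c['color'])
print('campos',np.round(-c['R'].T@c['t']),'fwd',np.round(c['R'][2],2))
for k,z in dict(bed=25,jaw_grip=110,jaw_face=58,anvil_face=58).items():
    for r in manip.place_of('wrist',k)[:1]: print(k,round(r['p'],2),np.round(r['location']),np.round(onplane(c,r['location'],z)))
P=w.reshape(-1,3)
for z0,z1 in((122,135),(84,94),(40,52),(18,30)):
    q=P[(P[:,2]>z0)&(P[:,2]<z1)&(np.hypot(P[:,0]-520,P[:,1]+40)<200)]
    if len(q)>10: print(z0,len(q),np.round(np.median(q,0),1),cv2.minAreaRect(q[:,:2].astype(np.float32)))
cv2.imwrite('pics/w1.png',c['color'])
```

```text
campos [528.  39. 436.] fwd [-0.05 -0.24 -0.97]
bed 0.78 [261. 186.] [525. -51.  25.]
jaw_grip 0.6 [259. 134.] [532.  19. 110.]
jaw_face 0.9 [258. 190.] [521. -47.  58.]
anvil_face 0.9 [263. 239.] [ 516. -108.   58.]
122 805 [534.1  19.9 129.1] ((534.3375244140625, 19.636844635009766), (25.017974853515625, 25.63317108154297), 79.33740997314453)
84 4480 [ 511.  -140.3   90.6] ((517.1986694335938, -71.93939971923828), (211.98329162597656, 89.62525939941406), 80.92204284667969)
40 6585 [533.3  10.2  47.2] ((526.71826171875, -1.6446685791015625), (274.9796447753906, 107.8347396850586), 79.92394256591797)
18 11340 [535.3  58.7  25.6] ((523.6038818359375, -40.22723388671875), (328.35626220703125, 111.01058959960938), 80.27422332763672)
```

View pics/w1.png

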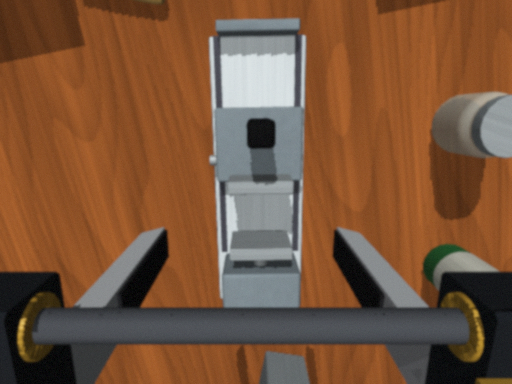

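The post shows at (260,133), the jaw plate top at (258,187) and the anvil plate at (262,240). The bed between them is clear.

Run:
```python
from h import *
P=np.load('w1.npz')['w'].reshape(-1,3);a=np.radians(80.1);g=np.array([np.cos(a),np.sin(a)]);n=np.array([g[1],-g[0]])
o=np.array([534.3,19.6])
q=P[(P[:,2]>84)&(P[:,2]<94)];s=(q[:,:2]-o)@g;t=(q[:,:2]-o)@n
m=abs(t)<60
h,e=np.histogram(s[m],np.arange(-200,30,4));print([(int(x),int(y)) for x,y in zip(e,h) if y])
for lo,hi in((-100,-40),(-145,-112),(-210,-140)):
    k=m&(s>lo)&(s<hi)
    if k.sum():print(lo,k.sum(),s[k].min(),s[k].max(),t[k].min(),t[k].max())
```

```text
[(-200, 133), (-196, 239), (-192, 242), (-188, 242), (-184, 252), (-180, 244), (-176, 244), (-172, 253), (-168, 257), (-164, 270), (-160, 389), (-144, 33), (-140, 205), (-136, 211), (-132, 220), (-128, 144), (-68, 50), (-64, 237), (-60, 240), (-56, 249), (-52, 117), (12, 9)]
-100 893 -64.97369542764096 -50.87421784226245 -34.29794635180758 34.67713206110118
-145 813 -141.07853526379134 -126.27860141119992 -34.354759250074466 34.88242362036108
-210 2798 -198.56157601621533 -140.00173676290964 -44.761093201606904 45.19804203029939
```

Call:
apply_moves:
  dp:
    - [0.45, 0.087, 0.3]
    - [0.45, 0.087, 0.6]
    - [0.45, 0.087, 0.9]
    - [0.45, 0.087, 0.9]
    - [0.45, 0.087, 0.9]
  twist:
    - [0, 0, -0.008]
    - [0, 0, -0.008]
    - [0, 0, -0.008]
    - [0, 0, -0.008]
    - [0, 0, -0.008]
  fingers: [0, 0, 0, 0, 0]

```text
clock: 3.82
eef_pos: [532.2, 19.7, 146.0]
eef_rot: [-179.7, 0.1, 80.1]
force: [-0.1, 0.4, 0.3]
finger_gap: 0.998
grasp_force: 0.0
```

Call:
apply_moves:
  dp:
    - [0, 0, 0.24]
    - [0, 0, 0.48]
    - [0, 0, 0.48]
    - [0, 0, 0.48]
    - [0, 0, 0.48]
    - [0, 0, 0.48]
    - [0, 0, 0.48]
    - [0, 0, 0.48]
    - [0, 0, 0.48]
    - [0, 0, 0.48]
    - [0, 0, 0.48]
    - [0, 0, 0.48]
  twist:
    - [0, 0, 0]
    - [0, 0, 0]
    - [0, 0, 0]
    - [0, 0, 0]
    - [0, 0, 0]
    - [0, 0, 0]
    - [0, 0, 0]
    - [0, 0, 0]
    - [0, 0, 0]
    - [0, 0, 0]
    - [0, 0, 0]
    - [0, 0, 0]
  fingers: [0, 0, 0, 1, 1, 1, 1, 1, 1, 1, 1, 1]

```text
clock: 4.82
eef_pos: [534.2, 19.8, 90.3]
eef_rot: [-180.0, 0.0, 80.1]
force: [-0.3, -0.5, -0.2]
finger_gap: 0.399
grasp_force: 0.0
```

Call:
apply_moves:
  dp:
    - [0, 0, 0]
    - [0, 0, 0]
    - [0, 0, 0]
    - [0, 0, 0]
    - [0, 0, 0]
    - [0.08, 0, 0]
    - [0.18, 0, 0]
    - [0.28, 0, 0]
    - [0.38, 0, 0]
    - [0.48, 0, 0]
    - [0.56, 0, 0]
    - [0.6, 0, 0]
    - [0.6, 0, 0]
    - [0.6, 0, 0]
  twist:
    - [0, 0, 0]
    - [0, 0, 0]
    - [0, 0, 0]
    - [0, 0, 0]
    - [0, 0, 0]
    - [0, 0, 0]
    - [0, 0, 0]
    - [0, 0, 0]
    - [0, 0, 0]
    - [0, 0, 0]
    - [0, 0, 0]
    - [0, 0, 0]
    - [0, 0, 0]
    - [0, 0, 0]
  fingers: [1, 1, 1, 1, 1, 1, 1, 1, 1, 1, 1, 1, 1, 1]

```text
clock: 5.98
eef_pos: [545.5, 90.2, 90.1]
eef_rot: [-179.9, 0.1, 80.1]
force: [-4.4, -2.0, 3.4]
finger_gap: 0.273
grasp_force: 30.0
```

Call:
apply_moves:
  dp:
    - [0, 0, 0]
    - [0, 0, 0]
    - [0, 0, 0]
    - [0, 0, 0]
    - [0, 0, -0.3]
    - [0, 0, -0.6]
    - [0, 0, -0.67]
    - [0, 0, -0.67]
  twist:
    - [0, 0, 0]
    - [0, 0, 0]
    - [0, 0, 0]
    - [0, 0, 0]
    - [0, 0, 0]
    - [0, 0, 0]
    - [0, 0, 0]
    - [0, 0, 0]
  fingers: [0, 0, 0, 0, 0, 0, 0, 0]

```text
clock: 6.65
eef_pos: [549.1, 91.4, 173.6]
eef_rot: [179.6, -0.1, 80.1]
force: [0.6, -0.6, -0.1]
finger_gap: 0.805
grasp_force: 0.0
```

Call:
apply_moves:
  dp:
    - [0.33, -0.18, 0]
    - [0.66, -0.36, 0]
    - [1, -0.53, 0]
    - [1, -0.53, 0]
  twist:
    - [0, 0, 0]
    - [0, 0, 0]
    - [0, 0, 0]
    - [0, 0, 0]
  fingers: [0, 0, 0, 0]

```text
clock: 6.98
eef_pos: [501.1, 227.5, 169.8]
eef_rot: [-179.8, -0.2, 80.6]
force: [-0.4, 0.1, 0.1]
finger_gap: 0.999
grasp_force: 0.0
```

Call:
apply_moves:
  dp:
    - [0.33, -0.18, 0]
    - [0.66, -0.36, 0]
    - [1, -0.53, 0]
    - [1, -0.53, 0]
    - [1, -0.53, 0]
    - [1, -0.53, 0]
    - [1, -0.53, 0]
  twist:
    - [0, 0, -0.07]
    - [0, 0, -0.14]
    - [0, 0, -0.21]
    - [0, 0, -0.28]
    - [0, 0, -0.307]
    - [0, 0, -0.307]
    - [0, 0, -0.307]
  fingers: [0, 0, 0, 0, 0, 0, 0]

```text
clock: 7.57
eef_pos: [462.3, 348.1, 169.2]
eef_rot: [-179.9, 0.1, 107.6]
force: [0.3, -0.2, -0.3]
finger_gap: 1.002
grasp_force: 0.0
```

```bash
cat > t.py <<'E'
from h import *
o=manip.get_obs();print(np.round(o['eef_pos'],1),np.round(o['eef_rot'],1))
c=cam('wrist');P=cloud(c).reshape(-1,3)
m=np.hypot(P[:,0]-463,P[:,1]-361)<90
for z0,z1 in((92,106),(109,120)):
    q=P[m&(P[:,2]>z0)&(P[:,2]<z1)]
    if len(q)>5: print(z0,len(q),np.round(q.mean(0),1),cv2.minAreaRect(q[:,:2].astype(np.float32)))
cv2.imwrite('pics/w2.png',c['color'])
c=cam('top');P=cloud(c).reshape(-1,3);q=P[(P[:,2]>118)&(P[:,2]<132)&(np.hypot(P[:,0]-546,P[:,1]-91)<50)]
print('post',len(q),cv2.minAreaRect(q[:,:2].astype(np.float32)) if len(q) else '')
E
python3 t.py
```

```text
[462.3 348.1 169.2] [-1.799e+02  1.000e-01  1.076e+02]
92 6380 [464.4 361.  101.7] ((464.33349609375, 361.59423828125), (50.031803131103516, 90.06754302978516), 18.335491180419922)
109 1032 [455.9 386.8 114.4] ((455.9552917480469, 386.41424560546875), (24.993392944335938, 25.398658752441406), 89.48381042480469)
post 81 ((545.5112915039062, 88.46289825439453), (25.362215042114258, 25.929433822631836), 79.70411682128906)
```

View pics/w2.png

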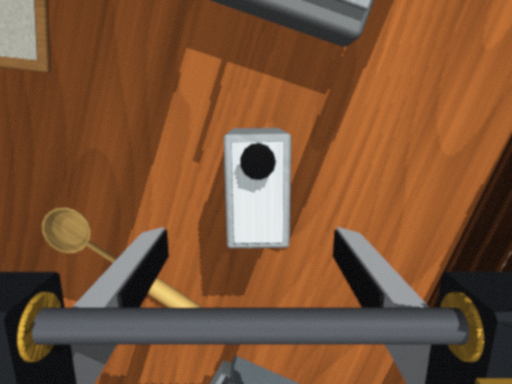

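The tin sits at (258,190) with its cap at (257,160), square between the fingers. I'll correct by a few millimetres, go down and grip.

Call:
apply_moves:
  dp:
    - [0.1, 0.05, 0.2]
    - [0.1, 0.05, 0.5]
    - [0.1, 0.05, 0.8]
    - [0.1, 0.05, 0.98]
    - [0.1, 0.05, 0.98]
    - [0.1, 0.05, 0.98]
    - [0.1, 0.05, 0.98]
    - [0.1, 0.05, 0.98]
    - [0.1, 0.05, 0.98]
    - [0.1, 0.05, 0.98]
    - [0.1, 0.05, 0.98]
    - [0.1, 0.05, 0.98]
    - [0.1, 0.05, 0.98]
    - [0.1, 0.05, 0.98]
    - [0.1, 0.05, 0.98]
    - [0.1, 0.05, 0.98]
  twist:
    - [0, 0, -0.008]
    - [0, 0, -0.008]
    - [0, 0, -0.008]
    - [0, 0, -0.008]
    - [0, 0, -0.008]
    - [0, 0, -0.008]
    - [0, 0, -0.008]
    - [0, 0, -0.008]
    - [0, 0, -0.008]
    - [0, 0, -0.008]
    - [0, 0, -0.008]
    - [0, 0, -0.008]
    - [0, 0, -0.008]
    - [0, 0, -0.008]
    - [0, 0, -0.008]
    - [0, 0, -0.008]
  fingers: [0, 0, 0, 0, 0, 1, 1, 1, 1, 1, 1, 1, 1, 1, 1, 1]

```text
clock: 9.0
eef_pos: [464.4, 362.2, 53.5]
eef_rot: [-180.0, 0.0, 108.5]
force: [-1.4, -1.2, 6.1]
finger_gap: 0.532
grasp_force: 30.0
```

Call:
apply_moves:
  dp:
    - [0, 0, -0.1]
    - [0, 0, -0.35]
    - [0, 0, -0.65]
    - [0, 0, -0.9]
    - [0, 0, -1]
    - [0, 0, -1]
  twist:
    - [0, 0, 0]
    - [0, 0, 0]
    - [0, 0, 0]
    - [0, 0, 0]
    - [0, 0, 0]
    - [0, 0, 0]
  fingers: [1, 1, 1, 1, 1, 1]

```text
clock: 9.5
eef_pos: [466.3, 363.8, 176.2]
eef_rot: [179.7, -0.1, 108.4]
force: [0.8, 0.2, -3.4]
finger_gap: 0.53
grasp_force: 30.0
```

Call:
apply_moves:
  dp:
    - [-0.12, -0.02, -0.06]
    - [-0.35, -0.06, -0.12]
    - [-0.6, -0.1, -0.19]
    - [-0.84, -0.147, -0.25]
  twist:
    - [0, 0, 0]
    - [0, 0, 0]
    - [0, 0, 0]
    - [0, 0, 0]
  fingers: [1, 1, 1, 1]

```text
clock: 9.83
eef_pos: [478.9, 259.1, 201.2]
eef_rot: [-179.8, 0.1, 108.5]
force: [1.1, 1.1, -1.6]
finger_gap: 0.53
grasp_force: 30.0
```

Call:
apply_moves:
  dp:
    - [-0.21, -0.037, 0]
    - [-0.42, -0.074, 0]
    - [-0.63, -0.11, 0]
    - [-0.84, -0.147, 0]
  twist:
    - [0, 0, 0]
    - [0, 0, 0]
    - [0, 0, 0]
    - [0, 0, 0]
  fingers: [1, 1, 1, 1]

```text
clock: 10.17
eef_pos: [493.9, 157.8, 201.0]
eef_rot: [-179.8, 0.0, 108.4]
force: [0.1, -0.5, -2.4]
finger_gap: 0.532
grasp_force: 30.0
```

Call:
apply_moves:
  dp:
    - [-0.21, -0.037, 0]
    - [-0.42, -0.074, 0]
    - [-0.63, -0.11, 0]
    - [-0.84, -0.147, 0]
  twist:
    - [0, 0, 0]
    - [0, 0, 0]
    - [0, 0, 0]
    - [0, 0, 0]
  fingers: [1, 1, 1, 1]

```text
clock: 10.5
eef_pos: [508.9, 56.9, 201.0]
eef_rot: [-179.8, -0.0, 108.4]
force: [1.0, 0.2, -3.1]
finger_gap: 0.532
grasp_force: 30.0
```

Call:
apply_moves:
  dp:
    - [-0.21, -0.037, 0]
    - [-0.42, -0.074, 0]
    - [-0.6, -0.11, 0]
    - [-0.76, -0.135, 0]
    - [-0.83, -0.145, 0]
    - [-0.84, -0.147, 0]
    - [-0.84, -0.147, 0]
    - [-0.84, -0.147, 0]
    - [-0.84, -0.147, 0]
  twist:
    - [0, 0, 0.05]
    - [0, 0, 0.11]
    - [0, 0, 0.17]
    - [0, 0, 0.22]
    - [0, 0, 0.27]
    - [0, 0, 0.3]
    - [0, 0, 0.315]
    - [0, 0, 0.315]
    - [0, 0, 0.315]
  fingers: [1, 1, 1, 1, 1, 1, 1, 1, 1]

```text
clock: 11.25
eef_pos: [524.6, -41.9, 202.1]
eef_rot: [-179.9, -0.0, 80.2]
force: [0.5, 0.7, -2.9]
finger_gap: 0.53
grasp_force: 30.0
```

```bash
cat > v.py <<'E'
from h import *
import sys
o=manip.get_obs();print(np.round(o['eef_pos'],1),np.round(o['eef_rot'],1),o['finger_gap'])
c=cam('wrist');P=cloud(c).reshape(-1,3);a=np.radians(80.1);g=np.array([np.cos(a),np.sin(a)]);n=np.array([g[1],-g[0]])
A=np.array([512.6,-104.8]);S=np.c_[(P[:,:2]-A)@n,(P[:,:2]-A)@g,P[:,2]]
zt=float(sys.argv[1])
def rect(x0,x1,y0,y1,z0,z1,l):
    q=S[(S[:,0]>x0)&(S[:,0]<x1)&(S[:,1]>y0)&(S[:,1]<y1)&(S[:,2]>z0)&(S[:,2]<z1)]
    if len(q)>8: print(l,len(q),'z',round(np.median(q[:,2]),1),'min',np.round(q.min(0),1),'max',np.round(q.max(0),1),np.round(cv2.minAreaRect(q[:,:2].astype(np.float32))[2],2))
rect(-40,40,-10,135,zt-8,zt+6,'tin top')
rect(-40,40,60,200,85,93,'jaw plate')
rect(-40,40,-30,12,85,93,'anvil plate')
rect(-30,30,120,230,123,133,'post')
cv2.imwrite('pics/'+sys.argv[2]+'.png',c['color'])
E
python3 v.py 248 w3
```

```text
[524.6 -41.9 202.1] [-179.9   -0.    80.2] 0.5298856874615147
tin top 14706 z 250.5 min [-35.6  18.8 240. ] max [ 38.7 109.  254. ] 89.97
jaw plate 1531 z 89.4 min [-35.3 132.3  85. ] max [ 34.7 187.3  93. ] 0.15
post 1507 z 129.2 min [-13.2 184.1 123.1] max [ 12.2 210.  131.8] 1.03
```

View pics/w3.png

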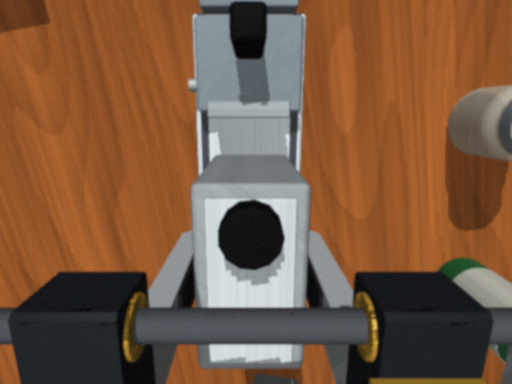

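The tin hangs square over the bed at (250,270). It is 19 mm from the anvil and 23 mm from the jaw, so I can lower it.

Call:
apply_moves:
  dp:
    - [0.01, 0, 0.1]
    - [0.01, 0, 0.28]
    - [0.01, 0, 0.48]
    - [0.01, 0, 0.68]
    - [0.01, 0, 0.85]
    - [0.01, 0, 0.95]
    - [0.01, 0, 0.98]
    - [0.01, 0, 0.98]
  twist:
    - [0, 0, 0]
    - [0, 0, 0]
    - [0, 0, 0]
    - [0, 0, 0]
    - [0, 0, 0]
    - [0, 0, 0]
    - [0, 0, 0]
    - [0, 0, 0]
  fingers: [1, 1, 1, 1, 1, 1, 1, 1]

```text
clock: 11.97
eef_pos: [524.8, -40.8, 84.5]
eef_rot: [-179.9, -0.0, 80.2]
force: [-0.4, 0.4, -3.3]
finger_gap: 0.534
grasp_force: 30.0
```

Call:
apply_moves:
  dp:
    - [0, 0, 0.015]
    - [0, 0, 0.03]
    - [0, 0, 0.045]
    - [0, 0, 0.045]
    - [0, 0, 0.045]
  twist:
    - [0, 0, 0]
    - [0, 0, 0]
    - [0, 0, 0]
    - [0, 0, 0]
    - [0, 0, 0]
  fingers: [1, 1, 1, 1, 1]

```text
clock: 12.38
eef_pos: [525.8, -41.4, 80.5]
eef_rot: [180.0, 0.0, 80.1]
force: [-0.7, -0.4, -2.1]
finger_gap: 0.531
grasp_force: 30.0
```

Call:
apply_moves:
  dp:
    - [0, 0, 0.007]
    - [0, 0, 0.014]
    - [0, 0, 0.014]
    - [0, 0, 0.014]
  twist:
    - [0, 0, 0]
    - [0, 0, 0]
    - [0, 0, 0]
    - [0, 0, 0]
  fingers: [1, 1, 1, 1]

```text
clock: 12.72
eef_pos: [525.7, -41.3, 78.5]
eef_rot: [180.0, -0.0, 80.1]
force: [0.3, 0.4, -1.7]
finger_gap: 0.531
grasp_force: 30.0
```

Call:
apply_moves:
  dp:
    - [0, 0, 0.008]
    - [0, 0, 0.008]
    - [0, 0, 0.008]
  twist:
    - [0, 0, 0]
    - [0, 0, 0]
    - [0, 0, 0]
  fingers: [1, 1, 1]

```text
clock: 12.97
eef_pos: [525.5, -41.3, 78.3]
eef_rot: [180.0, 0.0, 80.1]
force: [-2.0, 0.4, 7.3]
finger_gap: 0.532
grasp_force: 30.0
```

It's on the bed. Next I'll let go and rise.

Call:
apply_moves:
  dp:
    - [0, 0, 0]
    - [0, 0, 0]
    - [0, 0, 0]
    - [0, 0, 0]
    - [0, 0, 0]
    - [0, 0, 0]
    - [0, 0, 0]
    - [0, 0, -0.1]
    - [0, 0, -0.35]
    - [0, 0, -0.65]
    - [0, 0, -0.95]
    - [0, 0, -1]
    - [0, 0, -1]
    - [0, 0, -1]
  twist:
    - [0, 0, 0]
    - [0, 0, 0]
    - [0, 0, 0]
    - [0, 0, 0]
    - [0, 0, 0]
    - [0, 0, 0]
    - [0, 0, 0]
    - [0, 0, 0]
    - [0, 0, 0]
    - [0, 0, 0]
    - [0, 0, 0]
    - [0, 0, 0]
    - [0, 0, 0]
    - [0, 0, 0]
  fingers: [0, 0, 0, 0, 0, 0, 0, 0, 0, 0, 0, 0, 0, 0]

```text
clock: 14.13
eef_pos: [525.1, -41.6, 197.1]
eef_rot: [-180.0, 0.0, 80.1]
force: [-1.5, -0.4, -1.6]
finger_gap: 1.001
grasp_force: 0.0
```

```bash
python3 v.py 125 w4
```

```text
[525.1 -41.6 197.1] [-180.     0.    80.1] 1.0005504202686608
tin top 6095 z 127.0 min [-22.7  19.8 117.3] max [ 27.3 109.6 130.9] 0.02
jaw plate 1532 z 89.5 min [-34.9 108.9  85. ] max [ 34.2 187.2  92.4] 0.1
anvil plate 1146 z 89.3 min [-35.  -15.1  85. ] max [34.7 -0.1 91.4] 89.97
post 1550 z 129.2 min [-13.3 184.  123.6] max [ 12.2 209.1 132.1] 0.03
```

View pics/w4.png

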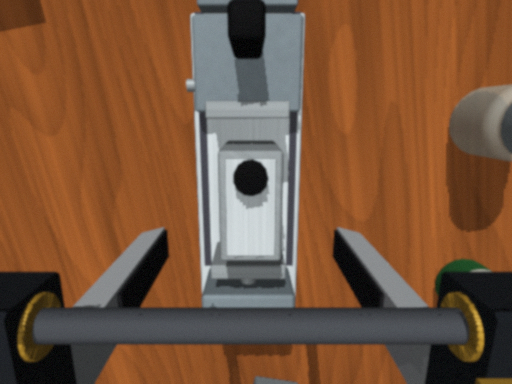

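The tin stands square at (250,200) and is released. Next I'll grip the post at (247,30).

Call:
apply_moves:
  dp:
    - [0.33, 0, 0]
    - [0.66, 0, 0]
    - [1, -0.01, 0]
    - [1, -0.01, 0]
  twist:
    - [0, 0, 0]
    - [0, 0, 0]
    - [0, 0, 0]
    - [0, 0, 0]
  fingers: [0, 0, 0, 0]

```text
clock: 14.52
eef_pos: [544.2, 87.8, 196.0]
eef_rot: [-179.9, -0.4, 80.8]
force: [0.1, 1.0, 0.8]
finger_gap: 0.998
grasp_force: 0.0
```

Call:
apply_moves:
  dp:
    - [0.1, 0, 0]
    - [0.1, 0, 0.3]
    - [0.1, 0, 0.6]
    - [0.1, 0, 0.89]
    - [0.1, 0, 0.89]
    - [0.1, 0, 0.89]
    - [0.1, 0, 0.89]
    - [0.1, 0, 0.89]
    - [0.1, 0, 0.89]
    - [0.1, 0, 0.89]
    - [0.1, 0, 0.89]
    - [0.1, 0, 0.89]
    - [0.1, 0, 0.89]
    - [0.1, 0, 0.89]
    - [0.1, 0, 0.89]
    - [0.1, 0, 0.89]
    - [0.1, 0, 0.89]
    - [0.1, 0, 0.89]
    - [0.1, 0, 0.89]
  twist:
    - [0, 0, 0]
    - [0, 0, 0]
    - [0, 0, 0]
    - [0, 0, 0]
    - [0, 0, 0]
    - [0, 0, 0]
    - [0, 0, 0]
    - [0, 0, 0]
    - [0, 0, 0]
    - [0, 0, 0]
    - [0, 0, 0]
    - [0, 0, 0]
    - [0, 0, 0]
    - [0, 0, 0]
    - [0, 0, 0]
    - [0, 0, 0]
    - [0, 0, 0]
    - [0, 0, 0]
    - [0, 0, 0]
  fingers: [0, 0, 0, 0, 0, 1, 1, 1, 1, 1, 1, 1, 1, 1, 1, 1, 1, 1, 1]

```text
clock: 16.1
eef_pos: [545.3, 89.2, 90.5]
eef_rot: [-179.8, 0.0, 80.1]
force: [-6.0, 1.0, 3.2]
finger_gap: 0.277
grasp_force: 30.0
```

Call:
apply_moves:
  dp:
    - [-0.02, 0, 0]
    - [-0.04, 0, 0]
    - [-0.06, 0, 0]
    - [-0.08, 0, 0]
    - [-0.1, 0, 0]
    - [-0.12, 0, 0]
    - [-0.14, 0, 0]
    - [-0.16, 0, 0]
    - [-0.18, 0, 0]
    - [-0.2, 0, 0]
    - [-0.22, 0, 0]
    - [-0.24, 0, 0]
    - [-0.26, 0, 0]
    - [-0.28, 0, 0]
    - [-0.3, 0, 0]
    - [-0.315, 0, 0]
    - [-0.33, 0, 0]
    - [-0.345, 0, 0]
    - [-0.36, 0, 0]
    - [-0.36, 0, 0]
  twist:
    - [0, 0, 0]
    - [0, 0, 0]
    - [0, 0, 0]
    - [0, 0, 0]
    - [0, 0, 0]
    - [0, 0, 0]
    - [0, 0, 0]
    - [0, 0, 0]
    - [0, 0, 0]
    - [0, 0, 0]
    - [0, 0, 0]
    - [0, 0, 0]
    - [0, 0, 0]
    - [0, 0, 0]
    - [0, 0, 0]
    - [0, 0, 0]
    - [0, 0, 0]
    - [0, 0, 0]
    - [0, 0, 0]
    - [0, 0, 0]
  fingers: [1, 1, 1, 1, 1, 1, 1, 1, 1, 1, 1, 1, 1, 1, 1, 1, 1, 1, 1, 1]

```text
clock: 17.77
eef_pos: [538.7, 50.1, 90.6]
eef_rot: [-179.9, -0.2, 80.2]
force: [-4.7, 7.7, 1.3]
finger_gap: 0.276
grasp_force: 30.0
```

```bash
python3 v.py 125 w5; python3 -c "
from cell import manip
print(manip.get_obs()['force'])"
```

```text
[538.7  50.1  90.6] [-179.9   -0.2   80.2] 0.27573554104822445
tin top 959 z 121.0 min [-22.9  88.6 117. ] max [ 24.2  94.2 125.4] 3.16
jaw plate 207 z 89.9 min [-22.7  89.4  85. ] max [ 23.4 171.1  93. ] 2.99
post 3435 z 129.2 min [-25.5 145.5 123. ] max [ 24.8 171.3 133. ] 0.24
[-4.08957118  8.05792484  1.35305302]
```

View pics/w5.png

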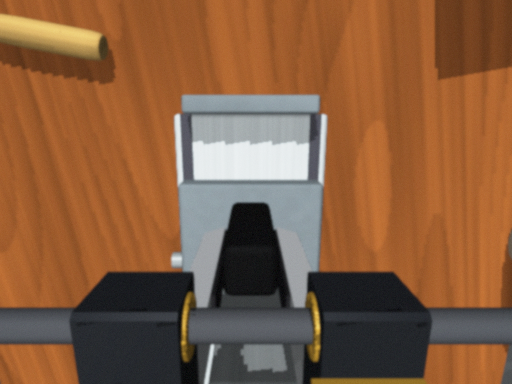

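The tin is just meeting the anvil, with the jaw at about 92 mm (tin top at the bottom edge of the image). I'll go about 8 mm further.

Call:
apply_moves:
  dp:
    - [-0.01, 0, 0]
    - [-0.02, 0, 0]
    - [-0.03, 0, 0]
    - [-0.04, 0, 0]
    - [-0.05, 0, 0]
    - [-0.06, 0, 0]
    - [-0.07, 0, 0]
    - [-0.07, 0, 0]
    - [-0.07, 0, 0]
    - [-0.07, 0, 0]
  twist:
    - [0, 0, 0]
    - [0, 0, 0]
    - [0, 0, 0]
    - [0, 0, 0]
    - [0, 0, 0]
    - [0, 0, 0]
    - [0, 0, 0]
    - [0, 0, 0]
    - [0, 0, 0]
    - [0, 0, 0]
  fingers: [1, 1, 1, 1, 1, 1, 1, 1, 1, 1]

```text
clock: 18.65
eef_pos: [537.4, 43.0, 90.6]
eef_rot: [-179.9, -0.3, 80.3]
force: [-3.8, 9.0, 0.9]
finger_gap: 0.275
grasp_force: 30.0
```

```bash
python3 v.py 125 w6
cat > s.py <<'E'
from h import *
a=np.radians(80.1);g=np.array([np.cos(a),np.sin(a)]);n=np.array([g[1],-g[0]]);A=np.array([512.6,-104.8])
for k in('top','scene'):
    c=cam(k);w=cloud(c);P=w.reshape(-1,3);S=np.c_[(P[:,:2]-A)@n,(P[:,:2]-A)@g,P[:,2]]
    for l,z0,z1,y0,y1 in(('plates',84,93,-40,120),('tin',116,130,-20,115),('post',122,133,110,240)):
        q=S[(abs(S[:,0])<32)&(S[:,2]>z0)&(S[:,2]<z1)&(S[:,1]>y0)&(S[:,1]<y1)]
        if len(q)>5:
            h,e=np.histogram(q[:,1],np.arange(-40,240,4)); print(k,l,len(q),np.round([q[:,1].min(),q[:,1].max(),q[:,0].min(),q[:,0].max()],1),np.round(cv2.minAreaRect(q[:,:2].astype(np.float32))[2],1),[(int(x),int(y)) for x,y in zip(e,h) if y] if l=='plates' else '')
    r=manip.place_of(k,'anvil_face')[:1]; r and print(r[0]['p'],(onplane(c,r[0]['location'],58)[:2]-A)@g)
    if k=='scene': cv2.imwrite('pics/s1.png',cv2.resize(c['color'][110:230,190:350],None,fx=5,fy=5,interpolation=cv2.INTER_CUBIC))
E
python3 s.py
```

```text
[537.4  43.   90.6] [-179.9   -0.3   80.3] 0.27450822652885465
tin top 967 z 120.9 min [-22.8  82.3 117. ] max [ 24.   86.8 125.6] 2.01
jaw plate 208 z 89.7 min [-22.8  81.7  85. ] max [ 22.9 163.9  93. ] 3.24
post 3427 z 129.2 min [-25.6 138.5 123. ] max [ 24.8 164.  133. ] 88.73
top plates 114 [-39.7  -7.2 -31.7  31.7] 90.0 [(-40, 23), (-36, 24), (-32, 1), (-20, 23), (-16, 20), (-12, 17), (-8, 6)]
top tin 119 [-5.2 46.1 -9.7 27.3] 57.7 
0.61 -8.714276464766632
scene plates 197 [-39.9 103.3 -21.7  31.4] 0.5 [(-40, 10), (-36, 12), (-32, 11), (-20, 3), (-16, 3), (-12, 3), (-8, 6), (-4, 1), (0, 3), (4, 2), (8, 4), (16, 2), (20, 4), (24, 2), (28, 3), (32, 4), (36, 3), (40, 3), (44, 3), (48, 2), (52, 2), (56, 1), (60, 5), (68, 4), (72, 3), (76, 2), (80, 9), (84, 26), (88, 14), (92, 18), (96, 23), (100, 6)]
scene tin 167 [ -3.7  87.2 -21.1  27.2] 89.7 
scene post 116 [137.7 165.4 -27.2  24.1] 2.8 
0.43 -10.3592301454196
```

Estimates put the anvil 4 to 6 mm in. I'll release, rise and check.

Call:
apply_moves:
  dp:
    - [0, 0, 0]
    - [0, 0, 0]
    - [0, 0, 0]
    - [0, 0, 0]
    - [0, 0, 0]
    - [0, 0, 0]
    - [0, 0, 0]
    - [0, 0, 0]
    - [0, 0, -0.1]
    - [0, 0, -0.35]
    - [0, 0, -0.65]
    - [0, 0, -0.95]
    - [0, 0, -1]
    - [0, 0, -1]
    - [0, 0, -1]
  twist:
    - [0, 0, 0]
    - [0, 0, 0]
    - [0, 0, 0]
    - [0, 0, 0]
    - [0, 0, 0]
    - [0, 0, 0]
    - [0, 0, 0]
    - [0, 0, 0]
    - [0, 0, 0]
    - [0, 0, 0]
    - [0, 0, 0]
    - [0, 0, 0]
    - [0, 0, 0]
    - [0, 0, 0]
    - [0, 0, 0]
  fingers: [0, 0, 0, 0, 0, 0, 0, 0, 0, 0, 0, 0, 0, 0, 0]

```text
clock: 20.15
eef_pos: [537.8, 37.7, 210.3]
eef_rot: [-180.0, 0.0, 80.1]
force: [0.5, -0.2, -0.7]
finger_gap: 1.0
grasp_force: 0.0
```

Call:
apply_moves:
  dp:
    - [-0.3, 0, -0.1]
    - [-0.6, 0, -0.2]
    - [-0.8, 0, -0.3]
    - [-0.8, 0, -0.3]
    - [-0.8, 0, -0.3]
    - [-0.8, 0, -0.3]
  twist:
    - [0, 0, 0]
    - [0, 0, 0]
    - [0, 0, 0]
    - [0, 0, 0]
    - [0, 0, 0]
    - [0, 0, 0]
  fingers: [0, 0, 0, 0, 0, 0]

```text
clock: 20.65
eef_pos: [520.8, -55.6, 245.1]
eef_rot: [-179.8, -0.0, 80.1]
force: [0.0, 1.0, -0.3]
finger_gap: 1.003
grasp_force: 0.0
```

```bash
python3 v.py 125 w7; python3 s.py
```

```text
[520.8 -55.6 245.1] [-179.8   -0.    80.1] 1.0033735570543296
tin top 4328 z 126.9 min [-22.6  -2.9 117.5] max [ 27.6  85.7 130.5] 0.05
jaw plate 1063 z 89.4 min [-34.4  84.7  85.1] max [ 34.3 138.4  93. ] 0.23
anvil plate 179 z 89.2 min [-34.8 -17.9  85.1] max [34.9 -3.8 91.9] 0.04
post 968 z 129.2 min [-13.2 138.  124.4] max [ 12.2 162.9 131.7] 0.66
top plates 78 [ 85.4  98.4 -30.9  31.3] 0.6 [(84, 7), (88, 24), (92, 28), (96, 19)]
top tin 9 [ 81.1  84.4 -12.5   3.7] 9.2 
top post 73 [136.3 162.  -13.7  12.1] 84.7 
scene plates 207 [-38.3 101.9 -30.7  31.9] 90.0 [(-40, 8), (-36, 10), (-32, 11), (-20, 1), (-16, 5), (-12, 3), (-8, 6), (0, 3), (4, 3), (8, 2), (12, 2), (16, 3), (20, 1), (24, 3), (28, 2), (32, 4), (36, 1), (40, 4), (44, 2), (48, 1), (52, 3), (56, 1), (60, 6), (68, 3), (72, 4), (76, 3), (80, 7), (84, 31), (88, 19), (92, 22), (96, 29), (100, 4)]
scene tin 352 [ -3.5  88.5 -24.8  27.5] 0.3 
scene post 79 [138.9 167.2 -15.6  12.1] 9.1 
0.43 1.5847751971806843
```

View pics/w7.png

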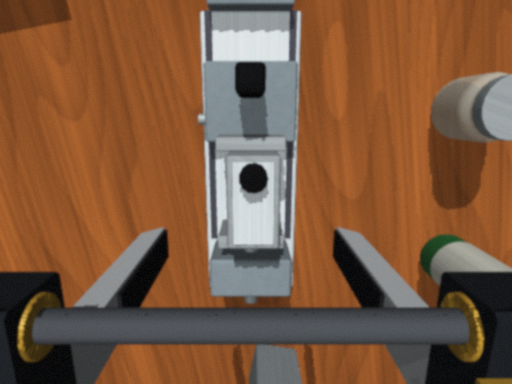

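The tin is nipped square between anvil (250,262) and jaw (251,145), with the rod showing at the back (250,299). The jaw is at about 85.5 mm, so the anvil is about 4 mm in. The gripper touches nothing.

```bash
python3 -c "
from cell import manip
print(manip.sign_off())"
```

```text
the job is handed in; nothing more can be done
None
```

The oil tin stands square on the gauge bed, nipped with the sprung anvil about 4 mm in and the robot clear of everything; the job is handed in at about 21 s of the 58 s allowed, with no verdict returned.

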